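# Turn the breakfast board over against the toaster and set the cup on it

### The job

The wooden breakfast board was left to dry leaning against the toaster with its rubber feet facing out. Push its low end in towards the toaster until the board stands up on end against it, without shoving the toaster along, then tip it over towards the hob and lay it down gently on its four feet on the worktop between toaster and hob, touching neither. Then move the cup from the hob onto the board, upright, and leave the other things standing where they are.

Things in the scene. Friction and masses are not known exactly. Their poses are not given: they have to be found in the camera images.
- board: Pale beech breakfast board, 230 mm long (x), 160 wide (y), 15 thick, about 0.38 kg. Underside: four black rubber feet, 18 mm wide, 6 high, at x = +-93, y = +-58 mm. Top face (its z): a groove round the border. Origin: middle of the underside, at the ends of the feet (wood is z = 6 to 21 mm). At the start it leans about 45 degrees on the toaster, feet outwards, groove side in; laid rightly, z is up.
- board_low_end (a point): Middle of the board's end face at x = -115 mm (half thickness): the end that at the start is down on the worktop, about 163 mm out from the toaster's side.
- board_high_end (a point): Middle of the board's end face at x = +115 mm (half thickness): at the start it touches the toaster's side about 160 mm up. With the board standing on its low end it is 230 mm up, 48 mm above the toaster's top, and can be pinched from above.
- toaster: Brushed steel toaster, loose, 2.6 kg, 182 mm high, 291 long (y), 167 wide (x), long side roughly along the robot's x axis, levers towards the robot. Origin: middle of the underside. Its flat side at local x = +83 mm, 15 to 181 mm up, y = -131 to 145 mm, faces the hob; the board leans on it. Friction with worktop and board is about 0.6, so it slides at some 13 N.
- hob: Black glass hob, off and cold, fixed, its top 5 mm above the worktop: 427 mm (x) by 576 mm (y). Origin at its middle at worktop level; its left edge, towards the toaster, is at local y = +288 mm. The worktop's front edge is at world x = 0.343 m; wall cupboards hang from 0.48 m above the worktop, from world x = 0.60 m on.
- cup: White china cup, 50 mm high, rim 62 mm wide, foot 44 mm wide, 0.125 kg, standing on the hob. Origin on the level of the underside, 14 mm off the bowl's axis. The handle (14 mm thick) sticks out along local -y to y = -44 mm, 15 to 48 mm up. The wall flares towards the rim; it can be gripped across the bowl along local x.
- cup_center (a point): centre of the underside of the cup's round bowl (14 mm along local +y from the cup's origin)
- timer: Round wind-up egg timer, 63 mm wide, 58 mm high, standing on the worktop behind the work; a bystander. Origin at the middle of its underside.
- spoon: Steel teaspoon, 130 mm long, lying on the worktop behind the work; a bystander. Origin at its middle on the underside.
- dish: Small round stoneware bowl, dark outside, pale inside, 90 mm wide, 35 mm high, standing on the hob; a bystander. Origin at the middle of its underside.

How it is judged:
By the outcome, as a careful person would: the job done as asked, in the order asked, and still so for the second after the job is handed in, with the robot touching nothing.
It also fails if it takes over 72 s, if anything falls off the work surface, if the arm or the gripper's body presses on something with over 40 N, if the wrist force passes 120 N, or if a joint passes its speed limit or range.

### The arm

A 6-joint arm with a two-finger parallel gripper is mounted at the origin on a cart in front of the work surface, level with it; the furniture and walls round the work are solid. World frame = base frame: x ahead of the robot, y to its left, z up, the work surface at z = 0. Lengths are in m, angles in rad, forces in N, time in s.
With the tool pointing down it reaches from about 0.3 to 0.875 m from the base axis. Payload 6.4 kg.
Tool frame: the origin (TCP) lies midway between the tips of the shut fingers; the grasp point (between the pads) lies 19 mm behind it; z points along the fingers, y is the direction in which the jaws open and shut (so a half turn about z gives the same grasp; the last joint's range is limited). The gripper opens to 85 mm and grips with 20 to 120 N. Pads are 22 mm wide; open, the fingers measure 114 mm over their backs; the gripper's body (76 mm by 85 mm) begins 54 mm behind the grasp point. The pads swing forward as they close: fully open they stand 13 mm farther back than shut.
Start: joints at [1.106, 0.181, 1.607, -0, 1.354, -0.206], TCP at [0.147, 0.556, 0.231] pointing down, gripper open.
Joint ranges: [-2.99, 2.99], [-0.89, 2.07], [0.3, 2.58], [-1.14, 4.28], [0, 2.63], [-3.12, 3.12]. Speed limits (rad/s): [2.57, 2.57, 3.01, 3.14, 3.14, 3.14].

### API

Orientations are given as a unit quaternion [w, x, y, z].
In Python, from bench import ctrl gives the robot as it stands. The module is installed in compiled form; this text tells all that it offers.
- The arm moves only by the tool arm_command, never from a script. Its argument "plan" is one flat list of numbers, 4 for each row, row after row: the shift along the tool's x, y, z in mm, then the turn about the tool's z in rad. A call has 1 to 20 rows; each row shifts and turns the commanded pose from where the row before left it, along the tool's axes as they then stand; what a row does not reach is not made up. A row lasts 1/10 s, in which the tool goes at most 50 mm and 8.59 degrees, less where a joint would pass 70% of its speed; a pose out of reach is approached as far as the arm can. A call is refused whole if a number of a shift passes 50 or a number of a turn 0.15, either way. A call with a gripper value outside its range is refused whole. "grip" is the opening, from 0 (shut) to 1 (fully open), set as the call begins (left out, the last holds). The fingers move at their own pace and stop on an object; the grip force is fixed at half the most. Time passes only in rows, so rows that do not move let the fingers close. It gives the time, the measured TCP pose, the force and the opening at its end, in the units of the state.
- ctrl.get_obs(): the state, without advancing time (a new reading comes with each control period).
- ctrl.camera(name): name is "scene" or "top"; returns a dict with "color" (384x512x3 uint8, red, green, blue), "camera_matrix" (3x3 intrinsics, pixels), "eye" and "attitude" of the camera in the world. Camera axes: x right, y up, looking along -z (the intrinsics and any distortion apply to the point x, -y, -z); pixel columns grow to the right and rows downward; lengths in m; the calibration is good to about 2 mm. A picture is of the moment at which its call begins. There is no depth.
- ctrl.hand_in(): hands the job in, once; it reports no verdict.
The state is a dict: "time_s": time; "q": joint angles; "dq": joint speeds; "joint_efforts": joint torques, N m; "eef_pos": TCP position; "eef_rot": TCP orientation; "wrist_force": force on the tool from outside, world axes, zero at the start; "torque": the same for the moment, N m; "opening": opening from 0.0 (shut) to 1.0 (fully open).
Only numpy, scipy, OpenCV 4.12 (cv2) and the standard library are available. Lean on these libraries where they do the work, as an engineer would, in place of code of your own. Each camera call takes 0.05 s, during which the arm holds its last target. There are 200 camera calls.

## Working session

There is one attempt and no reset: what is moved stays moved. The work goes in short steps, Python scripts to look and compute and a tool call to move; the robot and the scene stay as the last step left them, time stands still between calls to the robot, and variables do not carry over. Pictures are saved under pics/ and viewed, about 8 in all and at most 12, crops included, and the job is handed in when it is done.

Besides the shell and the picture viewer there is one more tool, called after "Call:" by a JSON object that holds its "fn" and its "kwargs", one argument or row to a line. arm_command: Moves the arm, as the interface text tells. Its arguments: {"type":"object","properties":{"plan":{"type":"array","items":{"type":"number"}},"grip":{"type":"number"}},"required":["plan"]}

```bash
mkdir -p pics; cat > h.py <<'E'
import numpy as np, cv2
from bench import ctrl
from scipy.spatial.transform import Rotation as R
def rot(a):
    a=np.array(a,float)
    return a if a.shape==(3,3) else R.from_quat([a[1],a[2],a[3],a[0]]).as_matrix()
def shot(n,f=None):
    c=ctrl.camera(n)
    if f: cv2.imwrite('pics/'+f,c['color'][:,:,::-1])
    return c
def ray(c,p,z):
    K=np.array(c['camera_matrix']);e=np.array(c['eye'])
    d=np.linalg.inv(K)@[p[0],p[1],1]; d=rot(c['attitude'])@(d*[1,-1,-1])
    return e+d*(z-e[2])/d[2]
def proj(c,P):
    K=np.array(c['camera_matrix']);v=rot(c['attitude']).T@(np.array(P)-c['eye'])*[1,-1,-1]
    q=K@v; return q[:2]/q[2]
E
python3 - <<'E'
from h import *
for n in('scene','top'):
    c=shot(n,n+'0.png'); print(n,c['eye'],c['attitude'],np.array(c['camera_matrix']).tolist(),c.keys())
print(ctrl.get_obs())
a=cv2.imread('pics/scene0.png');b=cv2.imread('pics/top0.png')
E
```

```text
scene [ 0.40476865 -0.60295477  1.19949399] [ 0.95638706  0.25092239 -0.03775928 -0.14469273] [[400.20809683093506, 0.0, 250.59438121025735], [0.0, 400.20809683093506, 188.75752129197957], [0.0, 0.0, 1.0]] dict_keys(['color', 'camera_matrix', 'eye', 'attitude'])
top [ 0.29532123 -0.05333869  1.42440692] [ 0.71274031  0.0665205  -0.07038368 -0.6947103 ] [[469.1184101333726, 0.0, 256.38154628926924], [0.0, 469.1184101333726, 189.21589340491659], [0.0, 0.0, 1.0]] dict_keys(['color', 'camera_matrix', 'eye', 'attitude'])
{'time_s': 0.1, 'q': array([ 1.10570615e+00,  1.81505932e-01,  1.60788310e+00,  8.15533001e-06,
        1.35384111e+00, -2.06322483e-01]), 'dq': array([-0.00121878, -0.00152908, -0.00086983, -0.00079124,  0.00062599,
       -0.00053977]), 'joint_efforts': array([ 2.50384801e-04, -4.45873046e+01, -3.52241027e+01, -2.45937590e-04,
        3.96895164e-03, -5.33047313e-06]), 'eef_pos': array([0.14690076, 0.55540196, 0.23046427]), 'eef_rot': array([-2.73481634e-04,  1.29023996e-01,  9.91641134e-01, -7.71724491e-04]), 'wrist_force': array([0.23778461, 1.2215347 , 0.47186744]), 'torque': array([-0.01055452, -0.01022212, -0.04643056]), 'opening': 1.0007305362860366}
```

View pics/scene0.png

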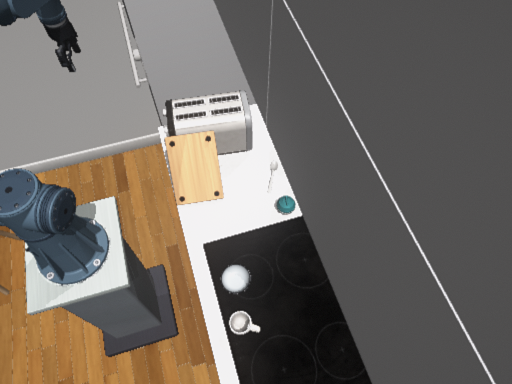

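View pics/top0.png

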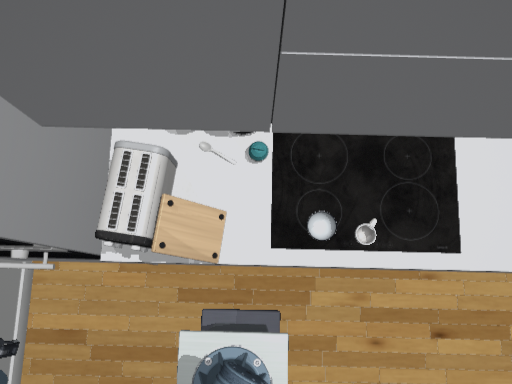

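Both views show the board leaning on the toaster's hob side. Its feet are near (172,144), (208,139), (182,199), (217,193) in scene and (162,245), (170,203), (215,255), (221,216) in top. The cup is at scene (240,322) / top (366,233), and the dish is beside it.

```bash
cat >> h.py <<'E'
def tri(cs,ps):
    A=np.zeros((3,3));b=np.zeros(3);L=[]
    for c,p in zip(cs,ps):
        e=np.array(c['eye']);d=ray(c,p,0)-e;d/=np.linalg.norm(d);M=np.eye(3)-np.outer(d,d);A+=M;b+=M@e;L.append((e,M))
    X=np.linalg.solve(A,b); return X,[round(1000*np.linalg.norm(M@(X-e)),1) for e,M in L]
def dark(c,p,r=6,t=90):
    g=c['color'].astype(float).max(2);x,y=p;s=g[y-r:y+r+1,x-r:x+r+1];w=np.clip(t-s,0,None)
    v,u=np.mgrid[y-r:y+r+1,x-r:x+r+1];return np.array([(w*u).sum(),(w*v).sum()])/w.sum()
E
python3 - <<'E'
from h import *
np.set_printoptions(precision=4,suppress=True)
s,t=shot('scene'),shot('top')
fs=[(172,144),(208,139),(182,199),(217,193)];ft=[(162,245),(170,203),(215,255),(221,216)]
P=[]
for a,b in zip(fs,ft):
    a,b=dark(s,a,4,110),dark(t,b,4,110);X,e=tri([s,t],[a,b]);P.append(X);print(a,b,X,e)
P=np.array(P)
print('len',np.linalg.norm(P[0]-P[1]),np.linalg.norm(P[2]-P[3]),np.linalg.norm(P[0]-P[2]),np.linalg.norm(P[1]-P[3]))
ax=P[:2].mean(0)-P[2:].mean(0);ax/=np.linalg.norm(ax);ay=P[1]-P[0]+P[3]-P[2];ay/=np.linalg.norm(ay);print(ax,ay,np.cross(ax,ay),P.mean(0))
a=cv2.imread('pics/scene0.png');b=cv2.imread('pics/top0.png')
A=cv2.resize(a[80:220,130:310],(800,622),interpolation=3)[:300*2]
B1=cv2.resize(b[125:275,90:240],(600,600),interpolation=3)
C1=cv2.resize(b[180:260,260:400],(400,229),interpolation=3);C2=cv2.resize(a[250:350,205:275],(210,300),interpolation=3)
o=np.zeros((600,800,3),np.uint8);o[:,:400]=cv2.resize(B1,(400,600))[:, :];
o[:]=0;o[:400,:400]=cv2.resize(B1,(400,400),interpolation=3);o[:311,400:]=cv2.resize(A[:],(400,311));o[400:,:350]=cv2.resize(C1,(350,200));o[311:600,400:610]=C2[:289]
cv2.imwrite('pics/m1.png',o)
E
```

```text
[171.7168 143.5051] [161.8465 244.6966] [0.3862 0.1936 0.1539] [np.float64(0.3), np.float64(0.3)]
[207.8171 138.3876] [169.8725 202.6867] [0.5015 0.1789 0.1539] [np.float64(0.4), np.float64(0.4)]
[181.636  198.5533] [214.3568 255.078 ] [0.3693 0.0619 0.0239] [np.float64(0.7), np.float64(0.7)]
[216.314  193.2536] [220.872  216.4377] [0.4848 0.0471 0.0242] [np.float64(0.6), np.float64(0.6)]
len 0.11617818404200822 0.11638413481333615 0.18577965210724395 0.1857214061347867
[0.0903 0.7093 0.6991] [ 0.992  -0.1265  0.0011] [ 0.0893  0.6934 -0.715 ] [0.4354 0.1204 0.089 ]
```

View pics/m1.png

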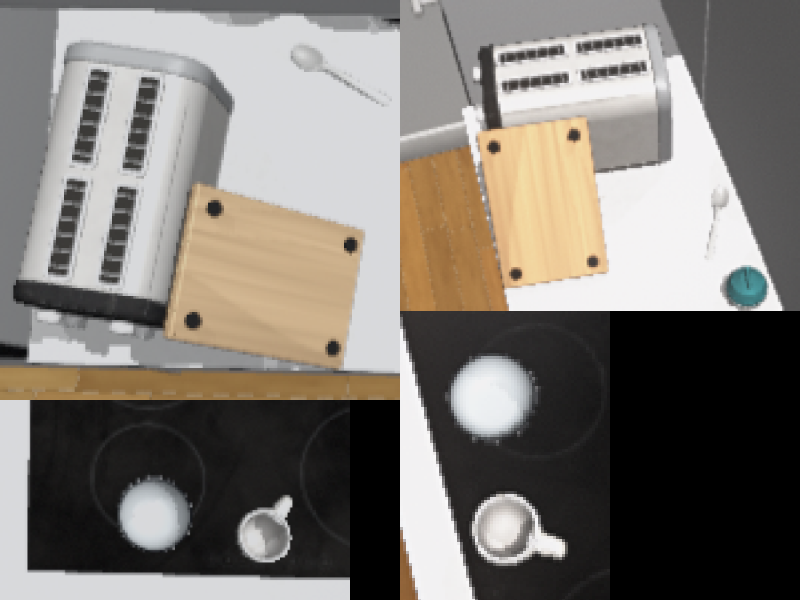

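Four feet triangulated: spacing 116 × 186 mm as specified, lean about 44°. Next I measure the hob's edge, the cup, the dish and the toaster's side.

```bash
python3 - <<'E'
from h import *
np.set_printoptions(precision=4,suppress=True)
s,t=shot('scene'),shot('top')
# hob left edge in top: rows 150..245, transition bright->dark
g=t['color'].astype(float).mean(2)
pts=[]
for v in list(range(165,246,8)):
    r=g[v,262:285]; k=np.where(r<130)[0][0]; f=(r[k-1]-130)/(r[k-1]-r[k]); pts.append(ray(t,(262+k-1+f,v),.005)[:2])
pts=np.array(pts);p=np.polyfit(pts[:,0],pts[:,1],1);print('hob edge y=a x+b',p,pts[[0,-1]],np.abs(np.polyval(p,pts[:,0])-pts[:,1]).max())
for u in (300,360,420):
    r=g[235:275,u];k=np.where(r>130)[0][0];print('hob front',ray(t,(u,235+k),.005)); 
for n,c,(u0,v0,u1,v1) in(('top',t,(350,215,385,248)),('scene',s,(225,308,265,338)),('topdish',t,(300,205,345,245)),('scdish',s,(215,255,258,298))):
    gg=c['color'].astype(np.uint8).mean(2)[v0:v1,u0:u1]; m=(gg>95).astype(np.uint8)
    ct=max(cv2.findContours(m,0,cv2.CHAIN_APPROX_NONE)[0],key=cv2.contourArea)
    o=cv2.morphologyEx(cv2.drawContours(m*0,[ct],-1,1,-1),cv2.MORPH_OPEN,cv2.getStructuringElement(2,(11,11)))
    c2=max(cv2.findContours(o,0,cv2.CHAIN_APPROX_NONE)[0],key=cv2.contourArea)
    e=cv2.fitEllipse(c2) ; h=.055 if 'dish' not in n else .04
    ctr=np.array(e[0])+[u0,v0]; P=ray(c,ctr,h)
    hd=cv2.drawContours(m*0,[ct],-1,1,-1)&~cv2.dilate(o,np.ones((3,3),np.uint8))
    y,x=np.nonzero(hd); print(n,ctr,e[1],P, 'handle',(x.mean()+u0,y.mean()+v0) if len(x) else None, ray(c,(x.mean()+u0,y.mean()+v0),h-.015) if len(x) else None)
    cv2.imwrite('pics/x_%s.png'%n,o*255)
# toaster near-bottom: worktop front edge
for u in(240,265):
    r=g[245:275,u];print('front',ray(t,(u,245+np.where(r<150)[0][0]),0))
E
```

```text
hob edge y=a x+b [ 0.0017 -0.1044] [[ 0.6523 -0.103 ]
 [ 0.404  -0.1043]] 0.0010515586206648053
hob front [ 0.3943 -0.1935  0.005 ]
hob front [ 0.4411 -0.3751  0.005 ]
hob front [ 0.3945 -0.5552  0.005 ]
top [365.2611 233.626 ] (20.61794662475586, 21.230485916137695) [ 0.4404 -0.3793  0.055 ] handle (np.float64(373.53125), np.float64(220.90625)) [ 0.4805 -0.4082  0.04  ]
scene [240.5709 322.6169] (22.942546844482422, 24.134546279907227) [ 0.4431 -0.384   0.055 ] handle (np.float64(256.8292682926829), np.float64(328.6585365853659)) [ 0.4822 -0.41    0.04  ]
topdish [321.0778 225.8528] (26.179479598999023, 27.256711959838867) [ 0.4617 -0.2521  0.04  ] handle (np.float64(315.0), np.float64(212.0)) [ 0.5049 -0.236   0.025 ]
scdish [234.9546 277.9817] (25.793933868408203, 27.176172256469727) [ 0.4639 -0.2541  0.04  ] handle (np.float64(229.0), np.float64(292.0)) [ 0.4363 -0.2848  0.025 ]
front [ 0.3423 -0.0143  0.    ]
front [ 0.3442 -0.0892  0.    ]
```

Measured: hob's left edge at y ≈ -0.104, toaster side plane at n·p ≈ 0.271 with n = (0.127, 0.992), cup bowl at about (0.442, -0.381), dish at (0.463, -0.253).

The tool can only point down, so I'll push the low end with the outer back of an open finger, jaws along n. First I align the tool and go round above the toaster.

Call:
{"fn": "arm_command", "kwargs": {
  "plan": [0,0,-50,-0.131,0,0,-50,0,-17,-27,0,0,-17,-27,0,0,-17,-27,0,0,-17,-27,0,0,-17,-27,0,0,-17,-27,0,0,-17,-27,0,0,-17,-27,0,0,-17,-27,0,0,-17,-27,0,0,-17,-27,0,0,-17,-27,0,0,-17,-27,0,0,-17,-27,0,0,-17,-27,0,0,-17,-27,0,0,-17,-27,0,0,-17,-27,0,0],
  "grip": 1
}}

```text
time_s: 2.3
eef_pos: [0.389, 0.0335, 0.3315]
eef_rot: [0.0, 0.064, 0.998, 0.0]
wrist_force: [0.3, 0.2, 0.1]
opening: 1.001
```

```bash
cat >> h.py <<'E'
n=np.array([.1265,.992]);w=np.array([.992,-.1265])
def st():
    o=ctrl.get_obs();p=o['eef_pos'];q=R.from_quat(np.roll(o['eef_rot'],-1)).as_matrix()
    f=o['wrist_force'];print('t %.2f s %.1f w %.1f z %.1f'%(o['time_s'],1e3*n@p[:2],1e3*w@p[:2],1e3*p[2]),'yang %.2f'%np.degrees(np.arctan2(q[1,1],q[0,1])),'F s,w,z',np.round([n@f[:2],w@f[:2],f[2]],1),'op %.3f'%o['opening'],'q',np.round(o['q'],2))
E
python3 -c "from h import *;st()"
```

```text
t 2.30 s 82.5 w 381.7 z 331.5 yang 82.66 F s,w,z [0.2 0.2 0.1] op 1.001 q [-0.22 -0.33  1.89  0.    1.59 -1.66]
```

Call:
{"fn": "arm_command", "kwargs": {
  "plan": [-12,-21,0,0,-12,-21,0,0,-11,-20,0,0,0,0,40,0,0,0,40,0,0,0,40,0,0,0,40,0,0,0,40,0,0,0,40,0,0,0,40,0,0,0,30,0,0,0,15,0,0,0,7,0,0,0,4,0,0,0,0,0]
}}

```text
time_s: 3.8
eef_pos: [0.416, -0.0313, -0.0044]
eef_rot: [0.0, 0.064, 0.998, -0.0]
wrist_force: [-0.6, 1.2, -0.7]
opening: 1.001
```

```bash
python3 - <<'E'
from h import *
st();s=shot('scene');t=shot('top')
o=np.zeros((600,800,3),np.uint8)
o[:,:400]=cv2.resize(s['color'][80:290,130:270],(400,600),interpolation=3)
o[:,400:]=cv2.resize(t['color'][125:275,180:280],(400,600),interpolation=3)
cv2.imwrite('pics/m2.png',o[:,:,::-1])
E
```

```text
t 3.80 s 21.6 w 416.6 z -4.4 yang 82.68 F s,w,z [ 1.1 -0.7 -0.7] op 1.001 q [-0.36  0.23  2.13 -0.    0.78 -1.8 ]
```

View pics/m2.png

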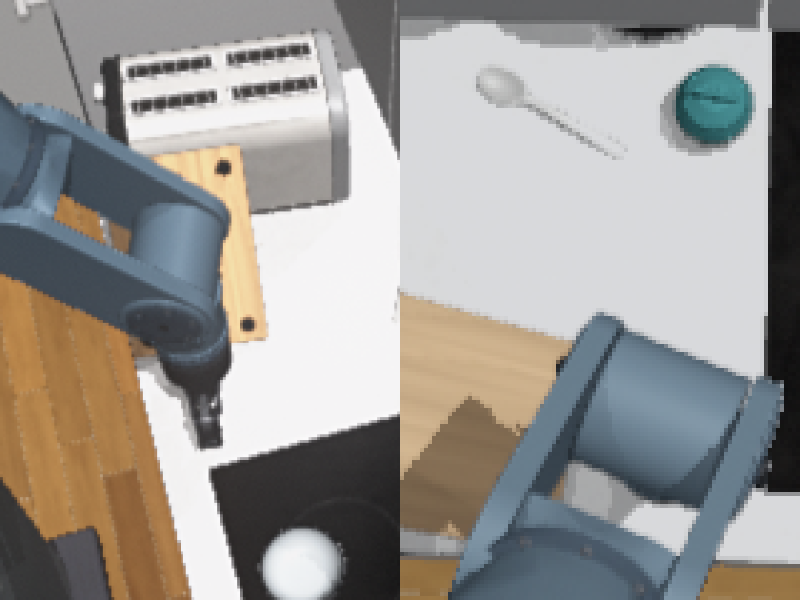

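The crops show the open fingers down in front of the low end, about 18 mm clear of it, with no contact force. Pushing in now, most of the way, then checking.

Call:
{"fn": "arm_command", "kwargs": {
  "plan": [0,7,-1,0,0,7,0,0,0,7,0,0,0,7,0,0,0,7,0,0,0,7,0,0,0,7,0,0,0,7,0,0,0,7,0,0,0,7,0,0]
}}

```text
time_s: 4.9
eef_pos: [0.4245, 0.039, -0.0037]
eef_rot: [0.0, 0.064, 0.998, 0.0]
wrist_force: [-0.3, -3.1, 0.1]
opening: 0.998
```

Call:
{"fn": "arm_command", "kwargs": {
  "plan": [0,6,0,0,0,6,0,0,0,6,0,0,0,6,0,0,0,6,0,0,0,6,0,0,0,6,0,0,0,6,0,0,0,6,0,0]
}}

```text
time_s: 5.8
eef_pos: [0.4319, 0.0919, -0.0034]
eef_rot: [0.0, 0.064, 0.998, -0.0]
wrist_force: [-0.0, -5.8, 2.3]
opening: 1.0
```

```bash
python3 - <<'E'
from h import *
st();s=shot('scene');t=shot('top')
o=np.zeros((600,800,3),np.uint8)
o[:,:400]=cv2.resize(s['color'][70:220,130:230],(400,600),interpolation=3)
o[:,400:]=cv2.resize(t['color'][125:275,110:210],(400,600),interpolation=3)
cv2.imwrite('pics/m3.png',o[:,:,::-1])
E
```

```text
t 5.80 s 145.8 w 416.8 z -3.4 yang 82.66 F s,w,z [-5.7  0.7  2.3] op 1.000 q [-0.06  0.27  2.07 -0.    0.8  -1.5 ]
```

View pics/m3.png

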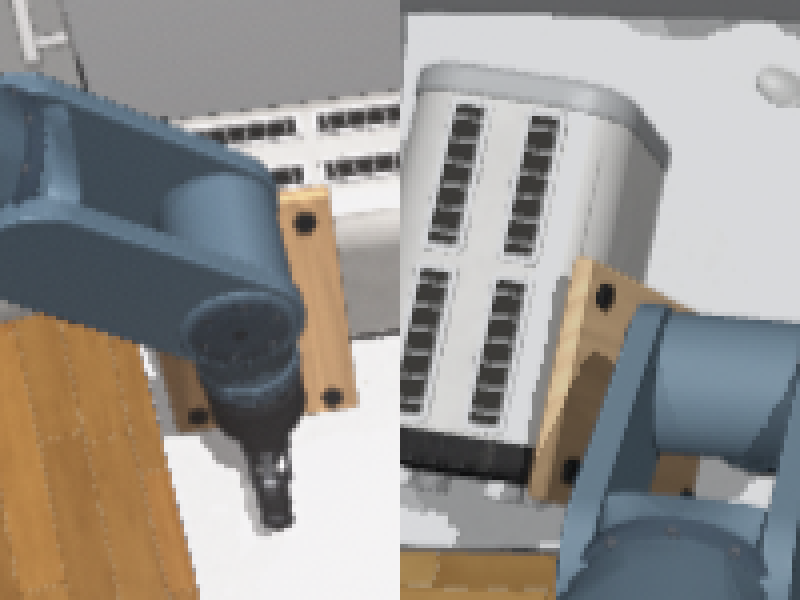

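```bash
python3 - <<'E'
from h import *
s=shot('scene');t=shot('top')
for z in (0,.15,.2,.25,.3,.35,.4):
    print(z,proj(s,(.432,.092,z)).round(),proj(t,(.432,.092,z)).round())
# top-view s-extent of plate left edge at px (162,205),(156,250),(174,205) for heights
for z in(.25,.3,.35):
  for p in((160,203),(172,203)): P=ray(t,p,z);print(z,p,P.round(3),'s',round(float(n@P[:2]),3))
E
```

```text
0 [198. 190.] [206. 234.]
0.15 [193. 166.] [201. 229.]
0.2 [191. 157.] [198. 227.]
0.25 [189. 148.] [196. 224.]
0.3 [186. 137.] [194. 222.]
0.35 [184. 126.] [191. 219.]
0.4 [181. 114.] [188. 216.]
0.25 (160, 203) [0.484 0.186 0.25 ] s 0.246
0.25 (172, 203) [0.485 0.156 0.25 ] s 0.216
0.3 (160, 203) [0.476 0.176 0.3  ] s 0.235
0.3 (172, 203) [0.477 0.147 0.3  ] s 0.206
0.35 (160, 203) [0.468 0.166 0.35 ] s 0.224
0.35 (172, 203) [0.469 0.138 0.35 ] s 0.196
```

The low end is sliding in, about 14° from upright, pushing force 6 N. The forearm overhangs the board's top, so I raise the tool 70 mm to keep it clear, then keep pushing higher up the board.

Call:
{"fn": "arm_command", "kwargs": {
  "plan": [0,-3,-10,0,0,0,-30,0,0,0,-30,0,0,6,0,0,0,6,0,0,0,6,0,0,0,6,0,0,0,6,0,0,0,5,0,0]
}}

```text
time_s: 6.9
eef_pos: [0.4348, 0.1225, 0.0655]
eef_rot: [-0.001, 0.063, 0.998, -0.002]
wrist_force: [-1.9, -12.1, 5.0]
opening: 0.996
```

Call:
{"fn": "arm_command", "kwargs": {
  "plan": [0,4,0,0,0,4,0,0,0,0,0,0]
}}

```text
time_s: 7.2
eef_pos: [0.4357, 0.1308, 0.0652]
eef_rot: [-0.001, 0.064, 0.998, -0.001]
wrist_force: [-1.0, -9.4, 1.6]
opening: 1.002
```

Call:
{"fn": "arm_command", "kwargs": {
  "plan": [0,3,0,0,0,2,0,0,0,0,0,0]
}}

```text
time_s: 7.5
eef_pos: [0.4356, 0.1346, 0.0653]
eef_rot: [-0.002, 0.063, 0.998, -0.002]
wrist_force: [-5.3, -15.2, 7.2]
opening: 0.998
```

```bash
python3 - <<'E'
from h import *
st();s=shot('scene');t=shot('top')
o=np.zeros((600,800,3),np.uint8)
o[:,:400]=cv2.resize(s['color'][70:220,130:230],(400,600),interpolation=3)
o[:,400:]=cv2.resize(t['color'][125:275,90:190],(400,600),interpolation=3)
cv2.imwrite('pics/m4.png',o[:,:,::-1])
E
```

```text
t 7.50 s 188.7 w 415.1 z 65.3 yang 82.74 F s,w,z [-15.7  -3.3   7.2] op 0.998 q [ 0.04  0.15  2.02 -0.    0.97 -1.4 ]
```

View pics/m4.png

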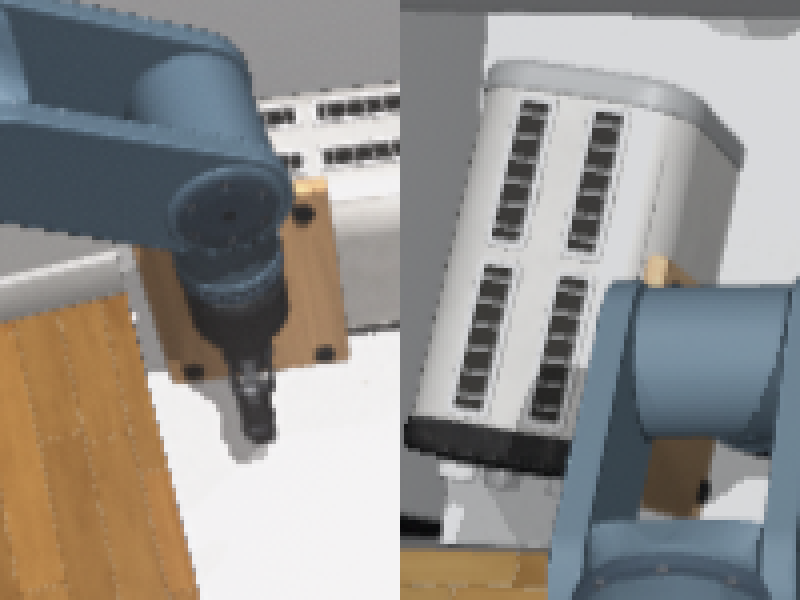

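Call:
{"fn": "arm_command", "kwargs": {
  "plan": [0,-5,0,0,0,-20,0,0]
}}

```text
time_s: 7.8
eef_pos: [0.433, 0.1123, 0.0652]
eef_rot: [-0.001, 0.063, 0.998, -0.0]
wrist_force: [0.1, -0.1, 0.7]
opening: 0.999
```

```bash
python3 - <<'E'
from h import *
np.set_printoptions(precision=4,suppress=True)
st();s=shot('scene');t=shot('top')
a=cv2.imread('pics/top0.png');b=t['color'][:,:,::-1]
for (u0,v0,u1,v1) in((105,135,170,200),(98,225,140,250)):
    g0=a[v0:v1,u0:u1].astype(np.float32).mean(2);g1=np.ascontiguousarray(b[v0:v1,u0:u1]).astype(np.float32).mean(2)
    print('toaster shift px',cv2.phaseCorrelate(g0,g1,cv2.createHanningWindow((u1-u0,v1-v0),cv2.CV_32F)))
for p in((178,163),(211,158),(206,123)):
    q=dark(s,p,4,90);
    # intersect with vertical plane w.r.t. s: solve for s given known w
    print(p,q,[ (zz,ray(s,q,zz).round(4),round(float(n@ray(s,q,zz)[:2]),4),round(float(w@ray(s,q,zz)[:2]),4)) for zz in((.022,) if p[1]>150 else(.2,.205,.21))])
cv2.imwrite('pics/s5.png',cv2.resize(s['color'][70:200,130:230],(615,800),interpolation=3)[:600,:,::-1])
E
```

```text
t 7.80 s 166.2 w 415.3 z 65.2 yang 82.77 F s,w,z [-0.1  0.2  0.7] op 0.999 q [-0.01  0.13  2.04  0.    0.97 -1.46]
toaster shift px ((-0.6960151281285789, -0.05528561660491249), 0.906827633763537)
toaster shift px ((-0.8260777593648037, 0.29219531888004013), 0.7608109113905165)
(178, 163) [178.9013 162.2605] [(0.022, array([0.3918, 0.2073, 0.022 ]), 0.2552, 0.3625)]
(211, 158) [210.808  158.8252] [(0.022, array([0.5023, 0.1882, 0.022 ]), 0.2502, 0.4745)]
(206, 123) [205.292  126.9051] [(0.2, array([0.501 , 0.1902, 0.2   ]), 0.252, 0.4729), (0.205, array([0.5005, 0.1862, 0.205 ]), 0.248, 0.4729), (0.21, array([0.5   , 0.1823, 0.21  ]), 0.2441, 0.473)]
```

```bash
python3 - <<'E'
from h import *
st();s=shot('scene');t=shot('top')
o=np.zeros((600,800,3),np.uint8)
o[:,:400]=cv2.resize(s['color'][80:185,140:210],(400,600),interpolation=3)
o[:,400:]=cv2.resize(t['color'][170:275,120:190],(400,600),interpolation=3)
cv2.imwrite('pics/m5.png',o[:,:,::-1])
E
```

```text
t 7.90 s 164.8 w 415.3 z 65.1 yang 82.62 F s,w,z [ 0.4 -0.1  0.2] op 1.000 q [-0.02  0.13  2.04 -0.    0.97 -1.46]
```

View pics/m5.png

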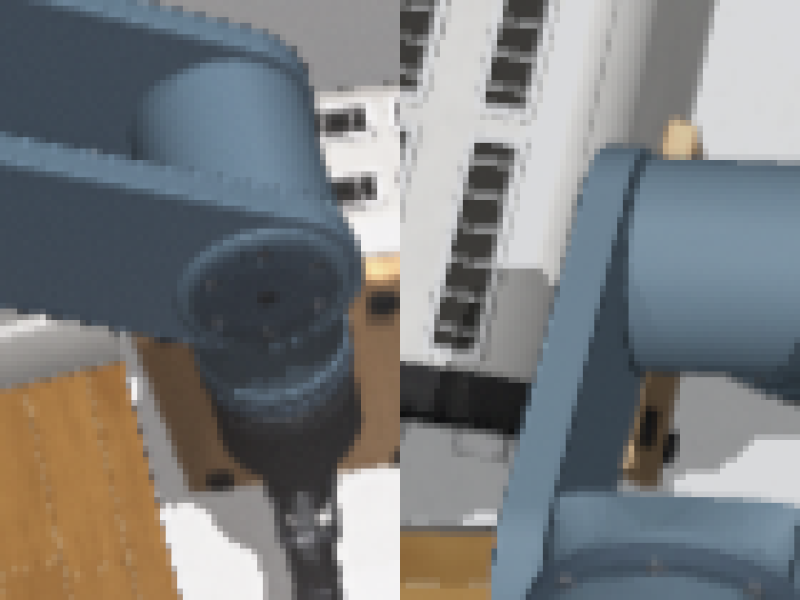

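Call:
{"fn": "arm_command", "kwargs": {
  "plan": [0,0,-15,0,0,0,-30,0,0,0,-40,0,0,0,-40,0,0,0,-40,0,0,0,-40,0,0,0,-30,0,0,-30,-20,0,0,-30,0,0,0,-30,0,0,0,-30,0,0,0,-30,0,0]
}}

```text
time_s: 9.2
eef_pos: [0.4147, -0.0373, 0.3211]
eef_rot: [-0.0, 0.063, 0.998, 0.0]
wrist_force: [-0.6, 0.8, -0.2]
opening: 1.002
```

```bash
python3 - <<'E'
from h import *
st();s=shot('scene');t=shot('top')
o=np.zeros((600,800,3),np.uint8)
o[:,:400]=cv2.resize(s['color'][60:210,130:230],(400,600),interpolation=3)
o[:,400:]=cv2.resize(t['color'][125:275,90:190],(400,600),interpolation=3)
cv2.imwrite('pics/m6.png',o[:,:,::-1])
E
```

```text
t 9.20 s 15.5 w 416.1 z 321.1 yang 82.74 F s,w,z [ 0.7 -0.7 -0.2] op 1.002 q [-0.38 -0.26  1.85  0.    1.55 -1.82]
```

View pics/m6.png

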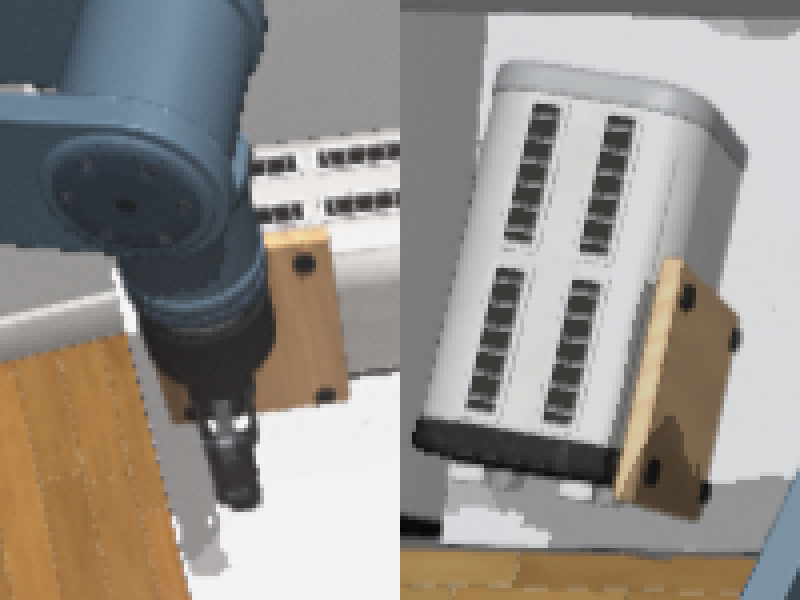

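```bash
cat >> h.py <<'E'
def top_feet(t,ps,hs,r=3):
    for p,h in zip(ps,hs):
        q=dark(t,p,r,80);P=ray(t,q,h);print('foot',q.round(1),P.round(4),'s %.1f w %.1f'%(1e3*n@P[:2],1e3*w@P[:2]))
E
python3 - <<'E'
from h import *
np.set_printoptions(precision=4,suppress=True)
s,t=shot('scene'),shot('top')
for a,b in(((206,126),(162,199)),((211,159),(174,209))):
    a,b=dark(s,a,4,90),dark(t,b,4,80);X,e=tri([s,t],[a,b]);print(a,b,X,e,'s',n@X[:2],'w',w@X[:2])
top_feet(t,[(162,199),(153,243),(174,209),(166,247)],[.208,.208,.022,.022])
a=cv2.imread('pics/top0.png');b=t['color'][:,:,::-1]
for (u0,v0,u1,v1) in((105,135,155,200),(98,225,140,250),(105,135,155,250)):
    g0=a[v0:v1,u0:u1].astype(np.float32).mean(2);g1=np.ascontiguousarray(b[v0:v1,u0:u1]).astype(np.float32).mean(2)
    print('toaster shift px',cv2.phaseCorrelate(g0,g1,cv2.createHanningWindow((u1-u0,v1-v0),cv2.CV_32F)))
E
```

```text
[205.661  125.5311] [161.5411 199.0544] [0.5026 0.1925 0.2032] [np.float64(0.5), np.float64(0.5)] s 0.2545175871192185 w 0.47426401601418355
[210.9548 158.4258] [173.1115 209.4346] [0.5032 0.1929 0.017 ] [np.float64(0.5), np.float64(0.5)] s 0.2550648097436965 w 0.4747999712404307
foot [161.5 199.1] [0.5014 0.1914 0.208 ] s 253.3 w 473.1
foot [152.8 242.9] [0.3861 0.2067 0.208 ] s 253.9 w 356.9
foot [173.1 209.4] [0.502 0.192 0.022] s 254.0 w 473.7
foot [165.4 247.7] [0.3867 0.2081 0.022 ] s 255.3 w 357.2
toaster shift px ((-0.6031307303218583, -0.23503182663301203), 0.9074005635579427)
toaster shift px ((-0.8374276605399302, 0.4422534048451272), 0.9543627192179363)
toaster shift px ((-1.0279699220929182, -0.0797404283626193), 0.9168202161788941)
```

The board stands upright: foot ends at s = 0.254–0.255 m at both heights, w centre 0.4155. The toaster moved about 2 mm at most. Next I pinch the top end from above.

Call:
{"fn": "arm_command", "kwargs": {
  "plan": [0,36,0,0,0,36,0,0,0,36,0,0,0,36,0,0,0,36,0,0,0,36,0,0,0,36,0,0,0,0,0,0,0,0,20,0,0,0,30,0,0,0,30,0,0,0,30,0,0,0,16,0,0,0,0,0]
}}

```text
time_s: 10.8
eef_pos: [0.4444, 0.2132, 0.1924]
eef_rot: [-0.003, 0.063, 0.998, -0.001]
wrist_force: [-0.2, -0.1, 0.1]
opening: 1.001
```

```bash
python3 -c "from h import *;st()"
```

```text
t 10.80 s 267.7 w 413.8 z 192.4 yang 82.74 F s,w,z [-0.1 -0.2  0.1] op 1.001 q [ 0.21  0.04  1.84  0.    1.26 -1.24]
```

Call:
{"fn": "arm_command", "kwargs": {
  "plan": [0,0,0,0,0,0,0,0,0,0,0,0,0,0,0,0,0,0,0,0,0,0,0,0,0,0,0,0,0,0,0,0],
  "grip": 0
}}

```text
time_s: 11.6
eef_pos: [0.4472, 0.2115, 0.1962]
eef_rot: [0.0, 0.064, 0.998, -0.001]
wrist_force: [-2.2, -6.8, 6.1]
opening: 0.167
```

Call:
{"fn": "arm_command", "kwargs": {
  "plan": [0,0,-3,0,0,0,-4,0,0,0,0,0]
}}

```text
time_s: 11.9
eef_pos: [0.4459, 0.2113, 0.2016]
eef_rot: [-0.001, 0.064, 0.998, -0.002]
wrist_force: [-2.6, -5.7, -0.8]
opening: 0.164
```

```bash
python3 -c "from h import *;st()"
```

```text
t 11.90 s 266.0 w 415.6 z 201.6 yang 82.63 F s,w,z [-6.  -1.8 -0.8] op 0.164 q [ 0.2   0.03  1.84 -0.    1.28 -1.24]
```

Call:
{"fn": "arm_command", "kwargs": {
  "plan": [0,0,-6,0,0,-3,0,0,-3,-8,0,0,-6,-8,0,0,-6,-8,0,0,-7,-8,0,0,-7,-8,0,0,-6,0,0,0,0,0,0,0,0,0,0,0]
}}

```text
time_s: 12.9
eef_pos: [0.4761, 0.1659, 0.2081]
eef_rot: [-0.0, 0.064, 0.998, 0.0]
wrist_force: [-0.1, -0.7, -3.8]
opening: 0.167
```

```bash
python3 - <<'E'
from h import *
st();s,t=shot('scene'),shot('top')
cv2.imwrite('pics/t7.png',t['color'][:,:,::-1])
o=np.zeros((600,800,3),np.uint8)
o[:,:400]=cv2.resize(s['color'][60:210,130:230],(400,600),interpolation=3)
o[:,400:]=cv2.resize(t['color'][125:275,100:200],(400,600),interpolation=3)
cv2.imwrite('pics/m7.png',o[:,:,::-1])
E
```

```text
t 12.90 s 224.8 w 451.3 z 208.1 yang 82.67 F s,w,z [-0.7 -0.  -3.8] op 0.167 q [ 0.1   0.04  1.81  0.    1.29 -1.34]
```

View pics/m7.png

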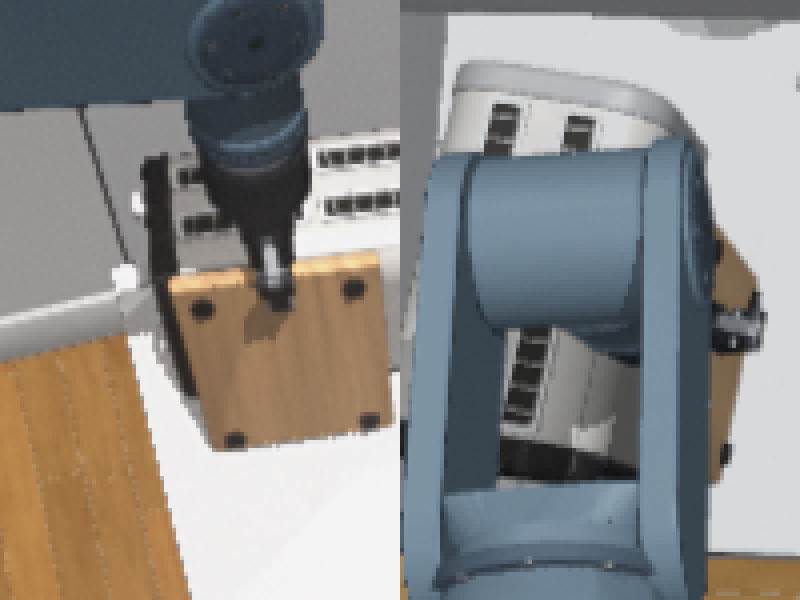

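The board hangs upright in the jaws clear of the toaster, and the force reads its full 3.8 N weight. Now I set it down standing.

Call:
{"fn": "arm_command", "kwargs": {
  "plan": [0,0,6,0,0,0,3,0,0,0,2,0,0,0,0,0]
}}

```text
time_s: 13.4
eef_pos: [0.4757, 0.1658, 0.1967]
eef_rot: [-0.001, 0.064, 0.998, -0.0]
wrist_force: [-0.0, -0.1, -2.5]
opening: 0.167
```

Call:
{"fn": "arm_command", "kwargs": {
  "plan": [0,0,2,0,0,0,0,0]
}}

```text
time_s: 13.6
eef_pos: [0.4764, 0.1659, 0.1963]
eef_rot: [0.0, 0.064, 0.998, 0.0]
wrist_force: [-2.3, -1.0, 4.5]
opening: 0.168
```

```bash
python3 -c "from h import *;st()"
```

```text
t 13.60 s 224.8 w 451.6 z 196.3 yang 82.68 F s,w,z [-1.2 -2.1  4.5] op 0.168 q [ 0.1   0.06  1.82  0.    1.27 -1.34]
```

Standing on the worktop at s = 0.225. I release with a small gap, then tip towards the hob with the rear finger and catch with the front one.

Call:
{"fn": "arm_command", "kwargs": {
  "plan": [0,0,0,0,0,0,0,0,0,0,0,0,0,0,0,0,0,0,0,0],
  "grip": 0.47
}}

```text
time_s: 14.1
eef_pos: [0.4762, 0.1657, 0.1953]
eef_rot: [0.0, 0.064, 0.998, 0.0]
wrist_force: [-0.4, 0.1, -0.1]
opening: 0.47
```

Call:
{"fn": "arm_command", "kwargs": {
  "plan": [-4,0,0,0,-4,0,0,0,0,-3,0,0,0,-4,0,0,0,-4,0,0,0,-3,0,0,0,-3,0,0,0,-3,0,0,0,-3,0,0,0,-3,0,0,0,-2,0,0,0,-2,0,0,0,0,0,0,0,0,0,0,0,0,0,0]
}}

```text
time_s: 15.6
eef_pos: [0.4802, 0.1351, 0.1953]
eef_rot: [-0.0, 0.064, 0.998, 0.0]
wrist_force: [0.2, -0.1, 0.3]
opening: 0.469
```

```bash
python3 - <<'E'
from h import *
np.set_printoptions(precision=3,suppress=True)
st();s,t=shot('scene'),shot('top');cv2.imwrite('pics/s8.png',s['color'][:,:,::-1])
# dark feet blobs inside wood in scene
hsv=cv2.cvtColor(s['color'],cv2.COLOR_RGB2HSV)
m=((hsv[:,:,0]>8)&(hsv[:,:,0]<25)&(hsv[:,:,1]>60)).astype(np.uint8);m[:60]=0;m[230:]=0;m[:,:150]=0;m[:,250:]=0
k=cv2.morphologyEx(m,cv2.MORPH_CLOSE,np.ones((15,15)))
d=((s['color'].max(2)<75)&(k>0)).astype(np.uint8)
nn,l,stt,c=cv2.connectedComponentsWithStats(d)
print([(c[i].round(1),stt[i,4]) for i in range(1,nn) if stt[i,4]>6])
E
```

```text
t 15.60 s 194.7 w 459.3 z 195.3 yang 82.68 F s,w,z [-0.   0.2  0.3] op 0.469 q [ 0.04  0.05  1.83  0.    1.26 -1.41]
[(array([203.2, 145.2]), np.int32(72)), (array([174.4, 150.7]), np.int32(30)), (array([220., 145.]), np.int32(15)), (array([182.3, 150.4]), np.int32(18))]
```

```bash
python3 - <<'E'
from h import *
a=cv2.imread('pics/s8.png');t=shot('top')['color'][:,:,::-1]
o=np.zeros((600,800,3),np.uint8)
o[:,:400]=cv2.resize(a[70:220,140:240],(400,600),interpolation=3)
o[:,400:]=cv2.resize(t[125:275,120:220],(400,600),interpolation=3)
cv2.imwrite('pics/m8.png',o)
E
```

```text
(no output)
```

View pics/m8.png

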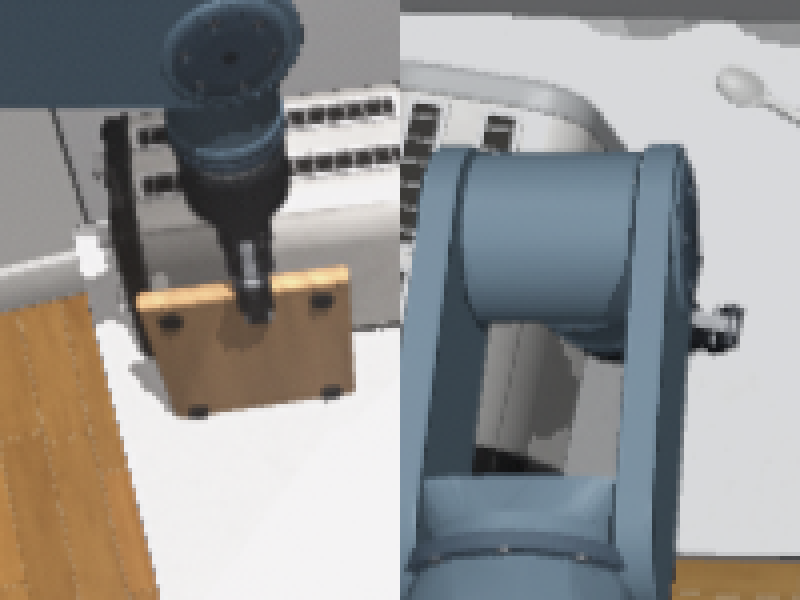

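The board is off the toaster and leans slightly towards the hob on the front finger, its top between the jaws. A quick numeric check of the tilt follows, while I also follow it down to about 20°.

```bash
cat >> h.py <<'E'
def onw(c,p,wv):
    A=ray(c,p,0);B=ray(c,p,.3);a,b=w@A[:2],w@B[:2];k=(wv-a)/(b-a);X=A+k*(B-A);return 's %.1f z %.1f'%(1e3*n@X[:2],1e3*X[2])
E
python3 - <<'E'
from h import *
c=shot('scene');g=lambda p:dark(c,p,4,70)
for p,z in(((223,168),.022),((189,173),.022)):
    q=g(p);P=ray(c,q,z);print(q.round(1),'s %.1f w %.1f'%(1e3*n@P[:2],1e3*w@P[:2]))
st()
t=shot('top')
for z in (.19,.2,.205):
  for p in ((220,145),(183,150)):
    P=ray(c,g(p),z);print(z,g(p).round(1),'s %.1f w %.1f'%(1e3*n@P[:2],1e3*w@P[:2]))
E
```

```text
[222.5 167.8] s 206.2 w 510.1
[189.2 172.6] s 206.5 w 393.9
t 15.80 s 194.7 w 459.3 z 195.3 yang 82.69 F s,w,z [ 0.  -0.3 -0.3] op 0.473 q [ 0.04  0.05  1.83 -0.    1.26 -1.41]
0.19 [220. 145.] s 182.5 w 509.4
0.19 [182.2 150.2] s 183.0 w 392.6
0.2 [220. 145.] s 175.3 w 509.1
0.2 [182.2 150.2] s 175.7 w 393.5
0.205 [220. 145.] s 171.6 w 508.9
0.205 [182.2 150.2] s 172.1 w 393.9
```

Call:
{"fn": "arm_command", "kwargs": {
  "plan": [0,-4,1,0,0,-4,1,0,0,-4,1,0,0,-4,1,0,0,-4,1,0,0,-4,1,0,0,-4,1,0,0,-4,2,0,0,-4,1,0,0,0,2,0,0,0,0,0]
}}

```text
time_s: 16.95
eef_pos: [0.4756, 0.0992, 0.1831]
eef_rot: [-0.0, 0.064, 0.998, 0.0]
wrist_force: [1.3, 0.1, -0.0]
opening: 0.469
```

Call:
{"fn": "arm_command", "kwargs": {
  "plan": [0,3,3,0,0,3,3,0,0,0,3,0,0,0,3,0,0,0,2,0,0,0,0,0],
  "grip": 1
}}

```text
time_s: 17.55
eef_pos: [0.4762, 0.1052, 0.1689]
eef_rot: [-0.0, 0.064, 0.998, -0.0]
wrist_force: [-0.2, -1.2, 0.2]
opening: 1.0
```

```bash
python3 - <<'E'
from h import *
st();c=shot('scene');cv2.imwrite('pics/s9.png',c['color'][:,:,::-1])
from itertools import product
# predicted feet for theta, pivot s_p
for th in(22,26,30):
    a=np.radians(th);o=[]
    for x,wv in product((22,208),(.3935,.5095)):
        s_=.216-x/1e3*np.sin(a)-.006*np.cos(a);z=x/1e3*np.cos(a)-.006*np.sin(a)
        P=s_*n+wv*w;o.append(proj(c,(*P,z)).round(1).tolist())
    q=[dark(c,tuple(int(round(v)) for v in p),5,70).round(1).tolist() for p in o];print(th,o,q)
E
```

```text
t 17.55 s 164.6 w 459.1 z 168.9 yang 82.68 F s,w,z [-1.2 -0.   0.2] op 1.000 q [-0.03  0.05  1.88  0.    1.21 -1.47]
22 [[189.4, 174.2], [222.6, 169.3], [184.0, 163.7], [222.3, 158.1]] [[189.6, 173.7], [222.8, 169.0], [184.2, 166.2], [222.7, 160.6]]
26 [[189.4, 174.7], [222.7, 169.8], [184.7, 168.5], [223.0, 162.9]] [[189.6, 173.7], [222.8, 169.0], [184.5, 166.6], [222.7, 160.7]]
30 [[189.5, 175.1], [222.7, 170.2], [185.4, 173.3], [223.8, 167.6]] [[189.6, 173.7], [222.8, 169.0], [189.2, 173.8], [222.8, 169.0]]
```

Tilt is about 24°, leaning lightly (1.2 N) on the front finger. I now swing the gripper a quarter turn about that finger, so the other finger passes the board's far side and both end up on the hob side.

Call:
{"fn": "arm_command", "kwargs": {
  "plan": [-3,0,0,0,-3,0,0,0,-7.4,-0.6,0,0.15,-7.4,-0.6,0,0.15,-7.4,-0.6,0,0.15,-7.4,-0.6,0,0.15,-7.4,-0.6,0,0.15]
}}

```text
time_s: 18.3
eef_pos: [0.5147, 0.0866, 0.1694]
eef_rot: [0.0, 0.428, 0.904, 0.0]
wrist_force: [-1.0, -0.7, 0.4]
opening: 1.0
```

Call:
{"fn": "arm_command", "kwargs": {
  "plan": [-7.4,-0.6,0,0.15,-7.4,-0.6,0,0.15,-7.4,-0.6,0,0.15,-7.4,-0.6,0,0.15,-7.4,-0.6,0,0.15,-3.4,-0.2,0,0.07,0,0,0,0]
}}

```text
time_s: 19.0
eef_pos: [0.5251, 0.0484, 0.1694]
eef_rot: [0.0, 0.751, 0.66, 0.0]
wrist_force: [1.1, 0.1, -0.0]
opening: 0.998
```

```bash
cat > tilt.py <<'E'
from h import *
import sys
# tilt from low/high feet seen in scene, given guess theta, pivot sp (mm), board w centre
th0,sp,wc=float(sys.argv[1]),float(sys.argv[2])/1e3,float(sys.argv[3])/1e3
st();c=shot('scene');cv2.imwrite('pics/%s.png'%sys.argv[4],c['color'][:,:,::-1])
for th in(th0-4,th0,th0+4):
    a=np.radians(th);o=[]
    for x in(22,208):
        for wv in(wc-.058,wc+.058):
            P=(sp-x/1e3*np.sin(a)-.006*np.cos(a))*n+wv*w;o.append(proj(c,(*P,x/1e3*np.cos(a)-.006*np.sin(a))))
    print(th,[(p.round(1).tolist(),dark(c,tuple(int(round(v)) for v in p),4,70).round(1).tolist()) for p in o])
E
python3 tilt.py 25 216 451.5 s10
```

```text
t 19.00 s 114.4 w 514.8 z 169.4 yang -7.35 F s,w,z [ 0.2  1.1 -0. ] op 0.998 q [-0.13  0.14  1.79 -0.    1.22 -0.01]
21.0 [([189.4, 174.1], [189.3, 173.8]), ([222.6, 169.2], [222.8, 168.9]), ([183.8, 162.5], [184.2, 164.9]), ([222.1, 157.0], [221.9, 155.5])]
25.0 [([189.4, 174.6], [189.3, 173.8]), ([222.7, 169.7], [222.8, 168.9]), ([184.5, 167.3], [184.2, 164.9]), ([222.8, 161.7], [222.5, 159.3])]
29.0 [([189.5, 175.0], [189.3, 173.8]), ([222.7, 170.1], [222.8, 168.9]), ([185.2, 172.1], [188.6, 173.9]), ([223.6, 166.4], [222.8, 168.9])]
```

Both fingers are on the hob side, and the board still leans on one at about 23°. Tool x is now +n. Lowering along the arc.

Call:
{"fn": "arm_command", "kwargs": {
  "plan": [-8.3,0,3.5,0,-8.3,0,3.5,0,-8.3,0,3.5,0,-8.2,0,4.7,0,-8.2,0,4.7,0,-8.2,0,4.7,0,-8.2,0,4.7,0,-7,0,5.7,0,-7,0,5.7,0,0,0,0,0]
}}

```text
time_s: 20.05
eef_pos: [0.5152, -0.0231, 0.1277]
eef_rot: [-0.0, 0.751, 0.66, -0.001]
wrist_force: [-0.1, -1.2, 0.4]
opening: 1.001
```

```bash
python3 tilt.py 45 216 451.5 s11
```

```text
t 20.05 s 42.2 w 514.0 z 127.7 yang -7.33 F s,w,z [-1.3  0.   0.4] op 1.001 q [-0.28  0.17  1.84 -0.    1.13 -0.15]
41.0 [([189.7, 176.3], [nan, nan]), ([222.9, 171.4], [221.7, 173.8]), ([187.5, 186.3], [nan, nan]), ([225.7, 180.6], [225.7, 180.8])]
45.0 [([189.8, 176.7], [nan, nan]), ([223.0, 171.8], [222.0, 174.4]), ([188.3, 190.9], [nan, nan]), ([226.4, 185.2], [225.7, 182.9])]
49.0 [([189.9, 177.1], [nan, nan]), ([223.0, 172.2], [222.0, 174.4]), ([189.1, 195.4], [nan, nan]), ([227.0, 189.6], [225.4, 186.0])]h.py:25: RuntimeWarning: invalid value encountered in divide
  v,u=np.mgrid[y-r:y+r+1,x-r:x+r+1];return np.array([(w*u).sum(),(w*v).sum()])/w.sum()
```

Call:
{"fn": "arm_command", "kwargs": {
  "plan": [-6.5,0,5,0,-6.5,0,5,0,-5.8,0,6.2,0,-5.8,0,6.2,0,-5.8,0,6.3,0,-5.6,0,6.3,0,0,0,0,0]
}}

```text
time_s: 20.8
eef_pos: [0.5104, -0.0585, 0.0924]
eef_rot: [-0.001, 0.751, 0.66, -0.001]
wrist_force: [-0.5, -1.2, -1.2]
opening: 0.998
```

```bash
python3 -c "
from h import *
st();c=shot('scene');cv2.imwrite('pics/s12.png',c['color'][:,:,::-1])
t=shot('top');cv2.imwrite('pics/t12.png',t['color'][:,:,::-1])
o=np.zeros((600,800,3),np.uint8)
o[:,:400]=cv2.resize(c['color'][80:230,150:250],(400,600),interpolation=3)
o[:,400:]=cv2.resize(t['color'][150:270,140:220],(400,600),interpolation=3)
cv2.imwrite('pics/m12.png',o[:,:,::-1])"
```

```text
t 20.80 s 6.5 w 513.7 z 92.4 yang -7.33 F s,w,z [-1.2 -0.3 -1.2] op 0.998 q [-0.35  0.22  1.87 -0.    1.05 -0.22]
```

View pics/m12.png

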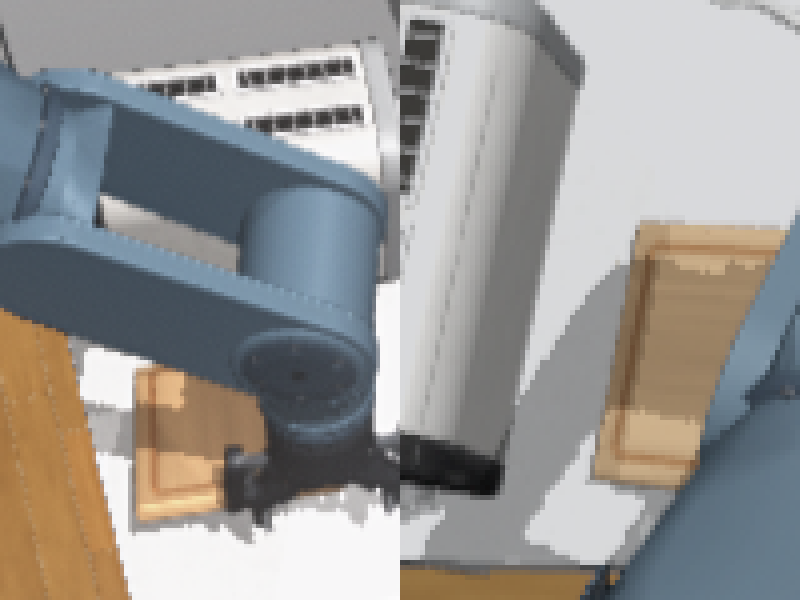

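The groove side faces up and the end rests on the finger at about 60°, with friction carrying 1.2 N. Final lowering in two parts.

Call:
{"fn": "arm_command", "kwargs": {
  "plan": [-4.5,0,9,0,-4.5,0,9,0,-1,0,6,0,-1,0,6,0,-1,0,6,0,-1,0,6,0,-1,0,6,0]
}}

```text
time_s: 21.6
eef_pos: [0.5094, -0.0719, 0.0451]
eef_rot: [-0.0, 0.751, 0.661, 0.0]
wrist_force: [0.0, -0.8, 0.1]
opening: 1.003
```

```bash
python3 -c "from h import *;st()"
```

```text
t 21.60 s -6.9 w 514.4 z 45.1 yang -7.27 F s,w,z [-0.8  0.1  0.1] op 1.003 q [-0.37  0.3   1.89  0.    0.95 -0.24]
```

Call:
{"fn": "arm_command", "kwargs": {
  "plan": [-0.5,0,6,0,-0.5,0,6,0,-0.5,0,6,0,-0.5,0,6,0,-0.5,0,6,0]
}}

```text
time_s: 22.1
eef_pos: [0.5091, -0.0743, 0.0151]
eef_rot: [0.0, 0.751, 0.661, 0.0]
wrist_force: [-0.1, -0.4, -0.1]
opening: 0.998
```

```bash
python3 -c "from h import *;st()"
```

```text
t 22.10 s -9.3 w 514.4 z 15.1 yang -7.27 F s,w,z [-0.4 -0.  -0.1] op 0.998 q [-0.38  0.36  1.89  0.    0.89 -0.25]
```

```bash
cat > bd.py <<'E'
from h import *
for nm in('top','scene'):
    c=shot(nm);h=cv2.cvtColor(c['color'],cv2.COLOR_RGB2HSV)
    m=((h[:,:,0]>8)&(h[:,:,0]<25)&(h[:,:,1]>50)&(h[:,:,2]>70)).astype(np.uint8)
    if nm=='top': m[258:]=0
    else: m[:120]=0
    # keep pixels whose ray at z=.021 lies on worktop area
    ys,xs=np.nonzero(m);L=[]
    for x,y in zip(xs,ys):
        P=ray(c,(x,y),.021)
        if P[0]>.35 and P[0]<.62 and -.1<P[1]<.27: L.append((n@P[:2],w@P[:2]))
    L=np.array(L)*1e3
    print(nm,len(L),'s',np.percentile(L[:,0],[.5,99.5]).round(1),'w',np.percentile(L[:,1],[.5,99.5]).round(1),'area mm2',round(len(L)))
E
python3 bd.py
```

```text
top 1797 s [ 13.7 218.3] w [372.3 528.7] area mm2 1797
scene 1152 s [-14.5 208.2] w [374.4 530.1] area mm2 1152
```

The scene view shows wood out to s ≈ -14 at board-top level, so the board has come down flat; the finger hovers just above its end, unloaded. I lift straight up, go over to the cup and recheck with the arm away.

Call:
{"fn": "arm_command", "kwargs": {
  "plan": [0,0,-30,0,0,0,-45,0,0,0,-45,0,0,0,-45,0,0,0,-30,0,-30,-3,0,-0.15,-40,-4,0,-0.15,-40,0,0,-0.15,0,0,0,-0.15,0,0,0,-0.15,0,0,0,-0.15,0,0,0,-0.15]
}}

```text
time_s: 23.4
eef_pos: [0.506, -0.1827, 0.2107]
eef_rot: [0.0, 0.317, 0.949, 0.0]
wrist_force: [-0.2, 0.0, 0.1]
opening: 0.999
```

```bash
python3 bd.py; python3 - <<'E'
from h import *
st();s,t=shot('scene'),shot('top')
for nm,c in(('s',s),('t',t)): cv2.imwrite('pics/%s13.png'%nm,c['color'][:,:,::-1])
for a,b in(((240.57,322.62),(365.26,233.63)),((256.83,328.66),(373.53,220.9)),((234.95,277.98),(321.08,225.85))): print(tri([s,t],[a,b]))
h=cv2.cvtColor(t['color'],cv2.COLOR_RGB2HSV)
m=((h[:,:,0]>8)&(h[:,:,0]<25)&(h[:,:,1]>50)&(h[:,:,2]>70)).astype(np.uint8);m[258:]=0;m[:180]=0
ct=max(cv2.findContours(cv2.morphologyEx(m,cv2.MORPH_CLOSE,np.ones((7,7))),0,2)[0],key=cv2.contourArea)
r=cv2.boxPoints(cv2.minAreaRect(ct));P=np.array([ray(t,p,.021)[:2] for p in r]);print(r.round(1).tolist());print(P.round(4),[round(1e3*np.linalg.norm(P[i]-P[i-1])) for i in range(4)],'ctr',P.mean(0))
E
```

```text
top 3322 s [  7.8 217.9] w [372.1 529. ] area mm2 3322
scene 1414 s [-14.6 151.7] w [374.6 502.5] area mm2 1414
t 23.50 s -117.1 w 525.1 z 210.7 yang 52.80 F s,w,z [ 0.3 -0.1 -0.6] op 1.000 q [-0.57  0.12  1.72  0.    1.3  -1.49]
(array([ 0.44254618, -0.38191697,  0.04318905]), [np.float64(1.0), np.float64(1.0)])
(array([ 0.48179761, -0.40935333,  0.03518205]), [np.float64(0.7), np.float64(0.7)])
(array([ 0.46323841, -0.25268704,  0.03478287]), [np.float64(0.9), np.float64(0.9)])
[[178.8000030517578, 245.39999389648438], [186.1999969482422, 193.3000030517578], [260.0, 203.89999389648438], [252.60000610351562, 255.89999389648438]]
[[ 0.3946  0.1689]
 [ 0.5527  0.1553]
 [ 0.5261 -0.0697]
 [ 0.3691 -0.0513]] [222, 159, 227, 158] ctr [0.46062453 0.05077582]
```

The board lies flat between toaster and hob: centre about (0.46, 0.05), measured 159 × 227 mm, clear of both. Next, the cup.

Call:
{"fn": "arm_command", "kwargs": {
  "plan": [0,0,0,-0.04,-10,-33,0,0,-10,-33,0,0,-10,-33,0,0,-10,-33,0,0,-10,-33,0,0,-12,-35,0,0,0,0,0,0,0,0,40,0,0,0,40,0,0,0,20,0,0,0,0,0]
}}

```text
time_s: 24.8
eef_pos: [0.4406, -0.3791, 0.1068]
eef_rot: [-0.003, 0.302, 0.953, 0.002]
wrist_force: [-0.9, 0.7, 0.4]
opening: 1.004
```

```bash
python3 - <<'E'
from h import *
st();o=ctrl.get_obs();p=o['eef_pos'];q=R.from_quat(np.roll(o['eef_rot'],-1)).as_matrix()
print('in tool mm',(q.T@(np.array([.4425,-.3819,.024])-p)*1e3).round(1))
s,t=shot('scene'),shot('top')
O=np.zeros((600,800,3),np.uint8)
O[:,:400]=cv2.resize(s['color'][240:360,195:275],(400,600),interpolation=3)
O[:,400:]=cv2.resize(t['color'][170:260,330:390],(400,600),interpolation=3)
cv2.imwrite('pics/m14.png',O[:,:,::-1])
E
```

```text
t 24.80 s -320.3 w 485.0 z 106.8 yang 54.90 F s,w,z [ 0.6 -1.   0.4] op 1.004 q [-0.91  0.34  1.68  0.    1.13 -1.87]
in tool mm [-3.7 -1.4 82.8]
```

Call:
{"fn": "arm_command", "kwargs": {
  "plan": [-2,-1,25,0,0,0,25,0,0,0,20,0,0,0,12,0,0,0,0,0,0,0,0,0]
}}

```text
time_s: 25.5
eef_pos: [0.4441, -0.3848, 0.0301]
eef_rot: [0.001, 0.301, 0.954, -0.001]
wrist_force: [1.1, 0.1, 1.2]
opening: 1.0
```

Call:
{"fn": "arm_command", "kwargs": {
  "plan": [0,0,0,0,0,0,0,0,0,0,0,0,0,0,0,0,0,0,0,0,0,0,0,0],
  "grip": 0.5
}}

```text
time_s: 26.1
eef_pos: [0.4444, -0.3847, 0.0306]
eef_rot: [0.001, 0.301, 0.954, -0.001]
wrist_force: [0.0, 2.1, 7.4]
opening: 0.672
```

```bash
python3 -c "from h import *;st()"
```

```text
t 26.10 s -325.4 w 489.5 z 30.6 yang 55.02 F s,w,z [ 2.1 -0.2  7.4] op 0.672 q [-0.92  0.46  1.7   0.    0.98 -1.88]
```

Call:
{"fn": "arm_command", "kwargs": {
  "plan": [0,0,-4,0,0,0,-8,0,0,0,-15,0,0,0,-20,0,0,0,-20,0,0,0,0,0]
}}

```text
time_s: 26.7
eef_pos: [0.445, -0.3861, 0.0998]
eef_rot: [0.003, 0.3, 0.954, -0.002]
wrist_force: [0.6, -0.5, -1.6]
opening: 0.676
```

```bash
python3 - <<'E'
from h import *
st();o=ctrl.get_obs();p=o['eef_pos'];q=R.from_quat(np.roll(o['eef_rot'],-1)).as_matrix()
s,t=shot('scene'),shot('top');np.set_printoptions(precision=4,suppress=True)
print('x,y tool:',q[:,0],q[:,1])
# is the cup gone from the hob?
print('hob at old cup', [s['color'][322+dy,240].tolist() for dy in(-4,0,4)])
tgt=.104*n+.450*w;print('target',tgt,'tool mm',(q.T@(np.array([*tgt,p[2]])-p)*1e3).round(1))
E
```

```text
t 26.70 s -326.7 w 490.2 z 99.8 yang 55.03 F s,w,z [-0.4  0.7 -1.6] op 0.676 q [-0.92  0.36  1.68 -0.    1.1  -1.88]
x,y tool: [-0.8194  0.5732 -0.0066] [ 0.5732  0.8194 -0.0022]
hob at old cup [[94, 113, 130], [76, 91, 104], [38, 39, 42]]
target [0.4596 0.0462] tool mm [235.8 362.6  -2.3]
```

Call:
{"fn": "arm_command", "kwargs": {
  "plan": [0,0,-30,0,0,0,-30,0,16,25,0,0,16,25,0,0,16,25,0,0,16,25,0,0,16,25,0,0,16,25,0,0,16,25,0,0,16,25,0,0,16,25,0,0,16,25,0,0,16,25,0,0,16,25,0,0,16,25,0,0,16,25,0,0,12,12,0,0,0,0,0,0]
}}

```text
time_s: 28.6
eef_pos: [0.456, 0.05, 0.1543]
eef_rot: [-0.001, 0.299, 0.954, 0.0]
wrist_force: [0.8, -0.1, -1.4]
opening: 0.675
```

Call:
{"fn": "arm_command", "kwargs": {
  "plan": [0,0,25,0,0,0,25,0,0,0,25,0,0,0,15,0,0,0,8,0,0,0,0,0]
}}

```text
time_s: 29.2
eef_pos: [0.4563, 0.0476, 0.0563]
eef_rot: [-0.001, 0.301, 0.954, -0.0]
wrist_force: [-0.6, 0.2, -1.2]
opening: 0.674
```

```bash
python3 -c "from h import *;st()"
```

```text
t 29.20 s 104.9 w 446.6 z 56.3 yang 54.99 F s,w,z [ 0.1 -0.6 -1.2] op 0.674 q [-0.16  0.18  2.02 -0.    0.95 -1.12]
```

Call:
{"fn": "arm_command", "kwargs": {
  "plan": [0,0,3,0,0,0,3,0,0,0,2,0,0,0,0,0]
}}

```text
time_s: 29.6
eef_pos: [0.4575, 0.048, 0.0497]
eef_rot: [0.0, 0.3, 0.954, 0.0]
wrist_force: [-0.2, 0.0, -0.2]
opening: 0.674
```

Call:
{"fn": "arm_command", "kwargs": {
  "plan": [0,0,1,0,0,0,0,0]
}}

```text
time_s: 29.8
eef_pos: [0.4575, 0.0481, 0.0487]
eef_rot: [0.0, 0.3, 0.954, 0.0]
wrist_force: [0.5, 0.2, -1.6]
opening: 0.671
```

Call:
{"fn": "arm_command", "kwargs": {
  "plan": [0,0,1,0,0,0,0,0]
}}

```text
time_s: 30.0
eef_pos: [0.4574, 0.048, 0.0476]
eef_rot: [-0.0, 0.3, 0.954, -0.0]
wrist_force: [-0.1, 0.1, -0.5]
opening: 0.677
```

Call:
{"fn": "arm_command", "kwargs": {
  "plan": [0,0,1,0,0,0,0,0,0,0,0,0]
}}

```text
time_s: 30.3
eef_pos: [0.4575, 0.048, 0.0467]
eef_rot: [0.0, 0.3, 0.954, 0.0]
wrist_force: [0.9, -0.0, -0.5]
opening: 0.675
```

Call:
{"fn": "arm_command", "kwargs": {
  "plan": [0,0,1,0,0,0,0,0,0,0,0,0]
}}

```text
time_s: 30.6
eef_pos: [0.4579, 0.0478, 0.0465]
eef_rot: [0.0, 0.3, 0.954, -0.0]
wrist_force: [-4.0, 0.8, 10.1]
opening: 0.677
```

Contact is felt at the expected height. Release, rise, clear off and check.

Call:
{"fn": "arm_command", "kwargs": {
  "plan": [0,0,-0.5,0,0,0,0,0,0,0,0,0,0,0,0,0,0,0,0,0],
  "grip": 1
}}

```text
time_s: 31.1
eef_pos: [0.4573, 0.048, 0.046]
eef_rot: [-0.0, 0.3, 0.954, -0.0]
wrist_force: [-0.6, 0.3, -0.4]
opening: 0.999
```

Call:
{"fn": "arm_command", "kwargs": {
  "plan": [0,0,-15,0,0,0,-30,0,0,0,-40,0,0,0,-40,0,0,0,-40,0,-20,-40,0,0,-20,-40,0,0,-20,-40,0,0,-20,-40,0,0,-20,-40,0,0,-20,-40,0,0,0,0,0,0]
}}

```text
time_s: 32.3
eef_pos: [0.4173, -0.2222, 0.2113]
eef_rot: [0.0, 0.303, 0.953, -0.001]
wrist_force: [0.6, 0.2, -0.4]
opening: 1.001
```

```bash
python3 - <<'E'
from h import *
st();s,t=shot('scene'),shot('top')
O=np.zeros((600,800,3),np.uint8)
O[:,:400]=cv2.resize(s['color'][80:305,150:300],(400,600),interpolation=3)
O[:,400:]=cv2.resize(t['color'][125:275,165:265],(400,600),interpolation=3)
cv2.imwrite('pics/m15.png',O[:,:,::-1])
a=cv2.imread('pics/top0.png');b=t['color'][:,:,::-1]
for nm,(u0,v0,u1,v1) in dict(toaster=(105,135,155,250),timer=(245,138,271,165),spoon=(192,138,240,170)).items():
    g0=a[v0:v1,u0:u1].astype(np.float32).mean(2);g1=np.ascontiguousarray(b[v0:v1,u0:u1]).astype(np.float32).mean(2)
    print(nm,'shift px',cv2.phaseCorrelate(g0,g1,cv2.createHanningWindow((u1-u0,v1-v0),cv2.CV_32F)))
E
python3 bd.py
```

```text
t 32.30 s -167.7 w 442.1 z 211.3 yang 54.70 F s,w,z [ 0.3  0.6 -0.4] op 1.001 q [-0.74 -0.03  1.88 -0.    1.3  -1.69]
toaster shift px ((-1.0523105635586703, -0.11412322512090611), 0.9343080956141154)
timer shift px ((0.4880725729575719, 0.5238664043621402), 1.0003418270779572)
spoon shift px ((0.0034442998033803462, 0.002857244225857869), 0.9904251653545847)
top 3560 s [ -8.1 217.9] w [372.1 528.9] area mm2 3560
scene 513 s [-13.7 211. ] w [481.2 531.8] area mm2 513
```

View pics/m15.png

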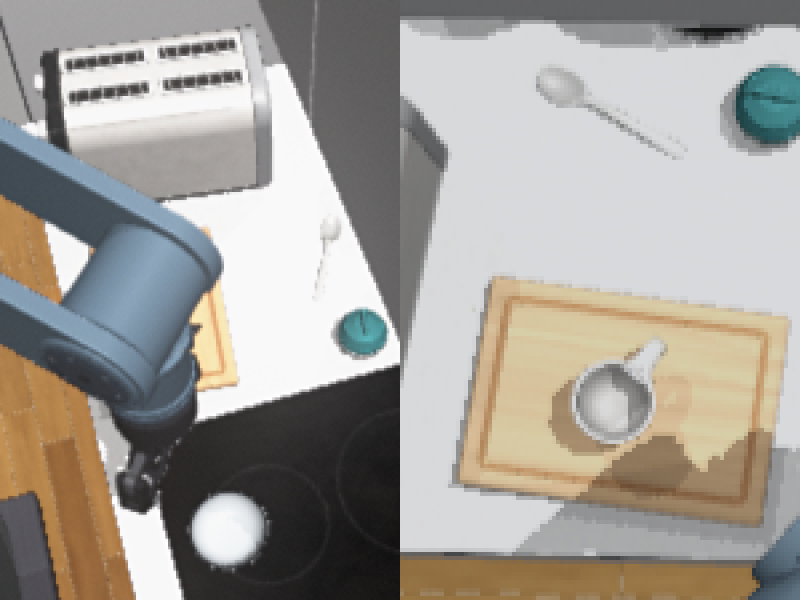

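The board lies flat, groove up, with the cup upright in its middle. It is clear of both toaster and hob, and the bystanders are unmoved. Handing in.

```bash
python3 -c "from h import *;print(ctrl.hand_in())"
```

```text
the job is handed in; nothing more can be done
None
```

The job is done and handed in at about 32 s. The board lies groove side up between toaster and hob, and the cup stands upright in the middle of it.

- **Standing the board up:** I pushed its low end in with an open finger until it stood against the toaster. The push reached about 16 N at the end, above the toaster's 13 N. In the images the toaster shifted about 1 pixel, roughly 2–3 mm.
- **Laying it down:** I pinched its top and set it upright about 43 mm out from the toaster. One finger then tipped it towards the hob and the other caught it and lowered it. Contact forces while lowering were about 1–2 N.
- **Moving the cup:** I gripped it across the bowl, carried it over and set it down with about 10 N of contact.

Last checks:
- **Board clearances:** the board is about 55 mm from the toaster and 25–30 mm from the hob.
- **Bystanders:** the spoon did not move. The timer read a 0.5-pixel shift on a tight crop, about 1.5 mm, which I take as noise. The dish stands where it was by eye; I did not measure it again.
- **What I could not confirm:** the board slipped off the finger unseen during the last few centimetres, so I cannot say how softly it landed. The two cameras also disagree by about 5 mm on where its hob end lies.

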